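Lock the service hatch of a control unit with its quarter-turn fastener

TASK

One of the two black control units on the bench has the grey service hatch on its top standing ajar on its seal, with the orange slotted fastener unlocked. Put your fingertips in the slot of that fastener, press the hatch down shut, turn the fastener a quarter turn clockwise until it stops and the hatch stays locked, then take the hand away. Grip and lift nothing, and leave the other unit's locked hatch and the loose screwdriver and tape roll between the units where they are.

Things in the scene. Friction and masses are not known exactly. Their poses are not given: they have to be found in the camera images.
- unit_a: control unit with the ajar hatch, black, 180 x 298 mm (x, y), 86 mm high, fixed to the bench. Origin: centre of its underside; z up. A grey frame and hatch stand on it; the hatch's hinge lies along its +y side, the free edge faces its -y. Which of the two alike units stands left and which right varies
- slot_a (a point): fastener of the ajar hatch: centre of the slot's mouth, level with the top of the orange round head (75 mm across). z points up along the turning axis, x along the slot. Slot: straight channel right across the head, 28 mm wide, 15 mm deep, flat floor. Sinks with the hatch; with the hatch shut it lies 132 mm above the bench, 149 mm from the hinge line
- axis_a (a point): centre of the black bezel ring round that fastener (inside 79 mm, outside 94 mm across, its top level with the head), at its top. The ring is fixed to the hatch and closes both ends of the slot, so the head can be turned only from within the slot
- cam_a (a joint): turn of that fastener, rad: 0 open (slot parallel to the hinge, white pointer lines at the red dot), grows clockwise seen from above to a stop at 1.57 (locked, slot square to the hinge, pointer at the green dot). Starts at 0 to 0.35, stays where it is left, takes 0.07 to 0.15 N m. Fingers narrower than the slot have play and must turn further than the head
- hatch_a (a joint): angle of that hatch, rad: 0 flush on its seal, grows as the free edge rises. Starts ajar at 0.10 to 0.14 and springs back there if let go unlocked. About 5 N on the fastener shuts it; the seal gives down to a stop at -0.03 (4 mm lower at the fastener) with some 1 N more. Locked and let go it rests near 0.01
- hatch_edge_a (a point): middle of the top of that hatch's free edge (hatch 140 x 200 x 6 mm), 54 mm from the fastener's axis. Beneath, a tongue turning with the head swings under a fixed strike plate from about 0.7 rad on, only while the hatch is pressed shut (below about 0.01 rad); turned with the hatch up, the tongue lands on the strike and the hatch cannot shut
- slot_b (a point): the same point of the fastener on the other, alike unit (also fixed to the bench), whose hatch is shut and locked and stays so. A solid wall (roller door) rises behind both units at about x = 0.57: keep the hand and wrist clear of it when swinging over
- cam_b (a joint): turn of the other unit's fastener, at 1.57, locked; must stay
- hatch_b (a joint): hatch angle of the other unit, about 0.01, shut; must stay
- driver: loose red screwdriver lying on the bench between the units, 24 x 142 x 24 mm, long axis y; origin at the centre of its underside; a bystander
- tape_roll: loose roll of black tape lying flat between the units, 62 mm wide and 19 mm high; origin at the centre of its underside; a bystander

How it is judged (in metres and radians):
At the end, for the whole second after the job is handed in: the fastener of the hatch that was ajar is turned to its locked end (beyond 1.35 of 1.57 rad) and, let go, holds that hatch shut (below 0.03 rad); the other unit is still shut and locked; screwdriver and tape roll lie within 20 mm of where they were (value of joint cam_a above 1.35 rad and value of joint each of hatch_a, hatch_b below 0.03 rad and value of joint cam_b above 1.45 rad and distance of each of driver, tape_roll from where it was at the start of the episode below 0.02 m); the robot touches nothing.
It fails at once if the ajar hatch is lifted further open (value of joint hatch_a above 0.22 rad).
It fails at once if the other unit's fastener is turned or its hatch opens (value of joint cam_b below 1.45 rad or value of joint hatch_b above 0.04 rad).
It fails at once if the loose screwdriver or tape roll is gripped, lifted or pushed about (distance of any of driver, tape_roll from where it was at the start of the episode above 0.02 m or contact force between the fingers and driver above 3 N or contact force between the fingers and tape_roll above 3 N).
It also fails if it takes over 40 s, if anything falls off the work surface, if the arm or the gripper's body presses on something with over 40 N, if the wrist force passes 120 N, or if a joint passes its speed limit or range.

ROBOT

A 6-joint arm with a two-finger parallel gripper is mounted at the origin on the work surface; the furniture and walls round the work are solid. World frame = base frame: x ahead of the robot, y to its left, z up, the work surface at z = 0. Lengths are in mm, angles in rad, forces in N, time in s.
With the tool pointing down it reaches from about 300 to 1000 mm from the base axis. Payload 5.1 kg.
Tool frame: the origin (TCP) lies where the fingers leave the gripper's body, on its centre line; the fingertips stand 78 mm ahead of it and the grasp point (between the pads) lies 59 mm ahead of it; z points along the fingers, y is the line along which they close (so a half turn about z gives the same grasp; the last joint's range is limited). The gripper opens to 95 mm and grips with 3 to 60 N. Pads are 20 mm wide; open, the fingers measure 119 mm over their backs; the gripper's body (75 mm by 180 mm) begins 59 mm behind the grasp point.
Start: joints at [1.019, 0.124, 1.65, -0, 1.367, -0.083], TCP at [293.698, 579.85, 292.256] pointing down, gripper open.
Joint ranges: [-2.61, 2.61], [-1.02, 2.33], [0.03, 2.71], [-1.35, 4.49], [0.32, 2.68], [-2.91, 2.91]. Speed limits (rad/s): [2.57, 2.57, 3.14, 3.14, 3.14, 3.14].

INTERFACE

Orientations are given as a unit quaternion [x, y, z, w].
In Python, from station import bot gives the robot as it stands. The module is installed in compiled form; this text tells all that it offers. Calls block until the motion is done:
- bot.move_pose(position, orientation): joint-space move of the TCP to a pose.
- bot.movel(position, orientation=None, v=150): straight line of the TCP; orientation=None keeps the orientation; v is the mean speed in mm/s.
- bot.move_j(angles): joint-space move.
- bot.gripper_to(opening, effort=None): opening from 0.0 (shut) to 1.0 (fully open); effort is the grip in N (None keeps the last); returns when the fingers have stopped.
- bot.hold(seconds).
- bot.inverse_kinematics(position, orientation): joint angles nearest the present ones, or None.
- bot.get_obs(): the state.
- bot.read_camera(name): name is "scene" or "top" or "wrist"; returns a dict with "img" (384x512x3 uint8, blue, green, red), "z_map" (384x512 float32, mm along the optical axis (not along the pixel's ray), 0 where there is no reading), "fx", "fy", "cx", "cy" (pixels), "world_from_camera" (4x4, takes a point from camera to world coordinates); the wrist camera has in their place "T_tool_cam" (4x4, takes a point from camera to tool coordinates, whose origin is the TCP and whose axes are the flange's). Camera axes: x right, y up, looking along -z (the intrinsics and any distortion apply to the point x, -y, -z); pixel columns grow to the right and rows downward; lengths in mm; the calibration is good to about 2 mm. A picture is of the moment at which its call begins: read the wrist's pose just before it.
A pose or a line that the arm cannot do raises bot.Unreachable and nothing moves.
- bot.hand_in(): hands the job in; it is judged then, once.
The state is a dict: "time": time; "joint_pos": joint angles; "qd": joint speeds; "effort": joint torques, N m; "position": TCP position; "tcp_rot": TCP orientation; "ft_force": force on the tool from outside, world axes, zero at the start; "ft_torque": the same for the moment, N m; "gripper_width": opening from 0.0 (shut) to 1.0 (fully open); "grip_force": force on a finger pad.
Only numpy, scipy, OpenCV 4.12 (cv2) and the standard library are available. Lean on these libraries where they do the work, as an engineer would, in place of code of your own. Each camera call takes 0.05 s, during which the arm holds its last target. There are 200 camera calls.

## Working session

There is one attempt and no reset: what is moved stays moved. The work goes in short steps, each a Python script; the robot and the scene stay as the last script left them, time stands still between calls to the robot, and variables do not carry over. Pictures are saved under pics/ and viewed, at most 10 in all, crops included, and the job is handed in when it is done.

```bash
mkdir -p pics; python3 - <<'E'
from station import bot
import cv2,numpy as np
o=bot.get_obs();print({k:np.round(v,3).tolist() for k,v in o.items()})
for n in("top","scene"):
    c=bot.read_camera(n);cv2.imwrite(f"pics/{n}0.png",c["img"]);np.savez(f"{n}0.npz",**c)
    print(n,[k for k in c],c["fx"],c["fy"],c["cx"],c["cy"],np.round(c["world_from_camera"],3).tolist())
E
```

```text
{'time': 0.0, 'joint_pos': [1.019, 0.124, 1.652, 0.0, 1.367, -0.083], 'qd': [-0.0, -0.001, 0.002, -0.0, 0.0, 0.002], 'effort': [-0.0, -41.761, -35.993, 0.077, 0.049, -0.0], 'position': [293.458, 579.459, 291.026], 'tcp_rot': [0.232, 0.973, -0.001, -0.0], 'ft_force': [0.916, -0.637, 0.065], 'ft_torque': [-0.023, -0.001, -0.006], 'grip_force': 0.0, 'gripper_width': 0.999}
top ['img', 'z_map', 'fx', 'fy', 'cx', 'cy', 'world_from_camera'] 413.9623289248811 413.9623289248811 255.16494179510613 190.02624623957396 [[-0.02, 0.99, -0.139, 263.622], [-1.0, -0.017, 0.025, 14.506], [0.022, 0.139, 0.99, 1308.008], [0.0, 0.0, 0.0, 1.0]]
scene ['img', 'z_map', 'fx', 'fy', 'cx', 'cy', 'world_from_camera'] 438.7514239209884 438.7514239209884 252.4821742767908 188.049417481928 [[0.582, 0.55, -0.599, -296.174], [-0.813, 0.393, -0.429, -530.681], [-0.0, 0.737, 0.676, 928.421], [0.0, 0.0, 0.0, 1.0]]
```

View pics/top0.png

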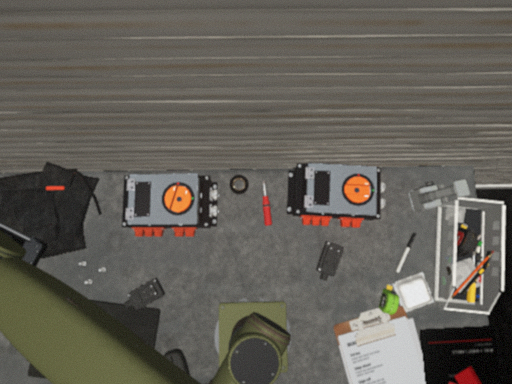

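View pics/scene0.png

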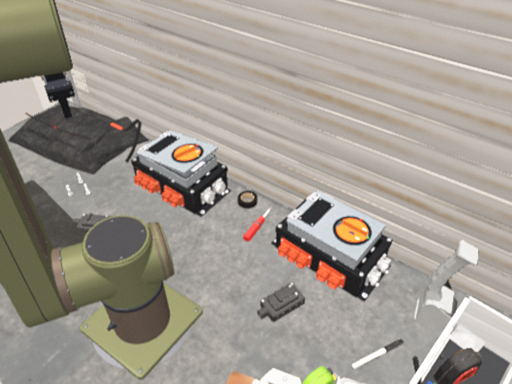

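Top view: the left unit (head at about 178,199) has its slot nearly along world x, parallel to its hinge, and the right unit (357,189) has its slot square to that. The scene view also shows the left hatch raised at (187,152), so unit_a is the left one. Next I'll measure it.

```bash
cat > h.py <<'E'
import cv2,numpy as np
from scipy.spatial.transform import Rotation as R
def ray(c,T,u,v):
    d=np.array([(u-c["cx"])/c["fx"],-(v-c["cy"])/c["fy"],-1.])
    return T[:3,3],T[:3,:3]@d
def onz(c,T,u,v,z):
    p,d=ray(c,T,u,v);return p+d*(z-p[2])/d[2]
def orange(img):
    h=cv2.cvtColor(img,cv2.COLOR_BGR2HSV)
    return cv2.inRange(h,(7,130,110),(22,255,255))
def blobs(m,amin):
    cs,_=cv2.findContours(m,cv2.RETR_EXTERNAL,cv2.CHAIN_APPROX_NONE)
    return [c for c in cs if cv2.contourArea(c)>amin]
def quat(yaw): # tool down, tool y along world direction yaw (rad from world x)
    y=np.array([np.cos(yaw),np.sin(yaw),0]);z=np.array([0,0,-1.])
    return R.from_matrix(np.c_[np.cross(y,z),y,z]).as_quat()
E
python3 - <<'E'
from h import *
from station import bot
for n in("top","scene"):
    c=dict(np.load(n+"0.npz"));T=c["world_from_camera"]
    m=cv2.morphologyEx(orange(c["img"]),cv2.MORPH_CLOSE,np.ones((5,5)))
    for b in blobs(m,150):
        (u,v),s,a=cv2.fitEllipse(b);d=c["z_map"][int(v)-6:int(v)+7,int(u)-6:int(u)+7]
        p,r=ray(c,T,u,v);dep=np.median(d[d>0])
        print(n,(u,v),s,a,"pt",np.round(p+r*dep),"z132",np.round(onz(c,T,u,v,132)),"z150",np.round(onz(c,T,u,v,150)))
c=dict(np.load("top0.npz"))["img"][150:250,100:400]
cv2.imwrite("pics/topcrop.png",cv2.resize(c[:,:],None,fx=2.6,fy=2.6,interpolation=cv2.INTER_CUBIC))
for yaw in(-.3,0,np.pi,np.pi-.3):
  for dy in (0,-1.5,-1.75):
    q=bot.inverse_kinematics([395,190,210],quat(yaw+dy));print(yaw,dy,None if q is None else np.round(q,2))
E
```

```text
top (472.3136291503906, 283.3209228515625) (18.42566680908203, 55.51185989379883) 36.8578987121582 pt [ 147. -658.   62.] z132 [ 153. -620.  132.] z150 [ 155. -611.  150.]
top (177.45033264160156, 198.35247802734375) (26.41364097595215, 27.107595443725586) 65.45393371582031 pt [408. 207. 136.] z132 [408. 207. 132.] z150 [406. 204. 150.]
top (357.065185546875, 189.1309356689453) (25.870615005493164, 26.62555503845215) 166.16343688964844 pt [ 428. -312.  122.] z132 [ 426. -309.  132.] z150 [ 424. -304.  150.]
scene (328.2425231933594, 276.19464111328125) (13.708293914794922, 25.59458351135254) 124.01827239990234 pt [ 334. -307.   46.] z132 [ 273. -328.  132.] z150 [ 260. -333.  150.]
scene (292.7471923828125, 254.0012664794922) (12.845664024353027, 31.21463394165039) 123.86495971679688 pt [ 343. -200.   46.] z132 [ 280. -232.  132.] z150 [ 267. -239.  150.]
scene (352.1419677734375, 230.0563201904297) (23.94632339477539, 31.54763412475586) 100.64005279541016 pt [ 435. -308.  124.] z132 [ 428. -311.  132.] z150 [ 411. -316.  150.]
scene (186.36013793945312, 152.69137573242188) (14.916951179504395, 25.72608757019043) 80.26820373535156 pt [414. 214. 140.] z132 [421. 222. 132.] z150 [405. 205. 150.]
-0.3 0 [ 0.33 -0.3   2.19 -0.    1.26  0.63]
-0.3 -1.5 [ 0.33 -0.3   2.19 -0.    1.26  2.13]
-0.3 -1.75 [ 0.33 -0.3   2.19 -0.    1.26  2.38]
0 0 [ 0.33 -0.3   2.19 -0.    1.26  0.33]
0 -1.5 [ 0.33 -0.3   2.19 -0.    1.26  1.83]
0 -1.75 [ 0.33 -0.3   2.19 -0.    1.26  2.08]
3.141592653589793 0 [ 0.33 -0.3   2.19 -0.    1.26 -2.82]
3.141592653589793 -1.5 [ 0.33 -0.3   2.19 -0.    1.26 -1.32]
3.141592653589793 -1.75 [ 0.33 -0.3   2.19 -0.    1.26 -1.07]
2.8415926535897933 0 [ 0.33 -0.3   2.19 -0.    1.26 -2.52]
2.8415926535897933 -1.5 [ 0.33 -0.3   2.19 -0.    1.26 -1.02]
2.8415926535897933 -1.75 [ 0.33 -0.3   2.19 -0.    1.26 -0.77]
```

View pics/topcrop.png

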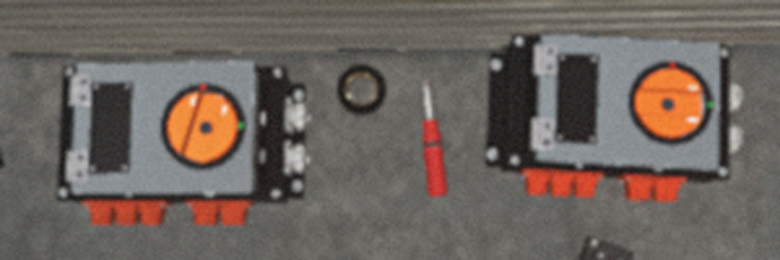

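The close crop confirms it: the left fastener's slot runs from about (202,88) to (185,155), a world yaw of about -0.2, and the right one is horizontal and locked. I'll move above the left one for a close look.

```bash
python3 - <<'E'
from h import *
from station import bot
bot.move_pose([406,205,330],quat(-.2)); bot.gripper_to(0.42); bot.hold(.3)
o=bot.get_obs();c=bot.read_camera("wrist");np.savez("w1.npz",pos=o["position"],rot=o["tcp_rot"],**c)
cv2.imwrite("pics/w1.png",c["img"])
print(o["time"],np.round(o["position"],1),np.round(o["joint_pos"],2),o["gripper_width"],o["ft_force"],np.round(c["T_tool_cam"],3).tolist())
W=np.eye(4);W[:3,:3]=R.from_quat(o["tcp_rot"]).as_matrix();W[:3,3]=o["position"];T=W@c["T_tool_cam"]
m=cv2.morphologyEx(orange(c["img"]),cv2.MORPH_CLOSE,np.ones((9,9)))
for b in blobs(m,800):
    (u,v),s,a=cv2.fitEllipse(b);print((u,v),s,a,[np.round(onz(c,T,u,v,z),1) for z in(132,150)])
E
```

```text
2.8917 [406. 205. 330.] [ 0.35 -0.35  2.02  0.    1.47  0.55] 0.4170920668824739 [-0.02524644 -0.18986171  0.71427638] [[-0.0, 0.969, 0.247, 69.256], [1.0, -0.0, 0.001, 0.094], [0.001, 0.247, -0.969, -93.007], [0.0, 0.0, 0.0, 1.0]]
(257.0940246582031, 186.6853790283203) (81.54881286621094, 84.55889129638672) 6.851187705993652 [array([407.5, 202.2, 132. ]), array([408.3, 206.6, 150. ])]
```

View pics/w1.png

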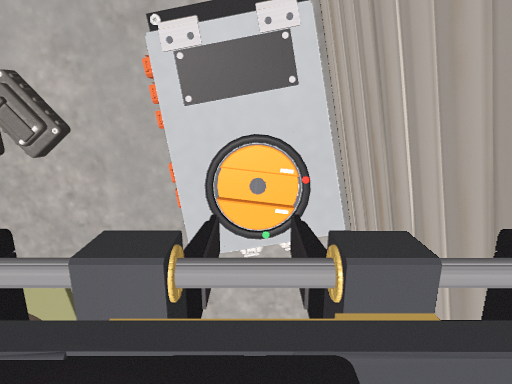

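The wrist view shows the head at (257,187), the slot edges at about (219,167)-(298,178) and (217,197)-(297,207), the red dot at (306,180) and the green dot at (266,235). I'll convert these to world yaw and height.

```bash
python3 - <<'E'
from h import *
c=dict(np.load("w1.npz"));W=np.eye(4);W[:3,:3]=R.from_quat(c["rot"]).as_matrix();W[:3,3]=c["pos"];T=W@c["T_tool_cam"]
def P(u,v): 
    p,r=ray(c,T,u,v);w=c["z_map"][int(v)-1:int(v)+2,int(u)-1:int(u)+2];return p+r*np.median(w)
for n,q in dict(red=(306,180),green=(266,235),ctr=(257,186),up=(257,157),dn=(257,218),rimL=(222,157),hatchfree=(225,238),h1=(150,60)).items(): print(n,np.round(P(*q),1))
for y in range(158,216,3): print(y,[round(float(P(x,y)[2]),1) for x in(230,240,272,285)],end=" ")
y=lambda a,b:(lambda d:np.arctan2(d[1],d[0]))(onz(c,T,*b,150)-onz(c,T,*a,150))
g=cv2.cvtColor(c["img"],cv2.COLOR_BGR2GRAY)
L=cv2.createLineSegmentDetector().detect(g[140:235,205:310])[0][:,0]+[205,140,205,140]
for l in L:
    if np.hypot(l[2]-l[0],l[3]-l[1])>30: print(np.round(l),"yaw",y(l[:2],l[2:]))
print("red yaw",y((257,186.7),(306,180)),"green",y((257,186.7),(266,235)))
cv2.imwrite("pics/w1c.png",cv2.resize(c["img"][130:245,195:320],None,fx=4.5,fy=4.5,interpolation=cv2.INTER_CUBIC))
E
```

```text
red [451.1 204.2 150.5]
green [407.6 163.  155.6]
ctr [407.7 203.8 135.9]
up [413.3 231.7 146.5]
dn [402.7 179.3 153. ]
rimL [383.5 237.6 145.7]
hatchfree [369.9 164.6 148.4]
h1 [339.5 329.2 128.7]
158 [146.5, 146.7, 146.9, 147.5] 161 [146.7, 147.0, 147.3, 147.9] 164 [146.8, 147.1, 147.4, 147.7] 167 [146.8, 147.0, 148.1, 148.4] 170 [133.1, 133.1, 147.9, 149.3] 173 [133.5, 133.4, 148.1, 149.0] 176 [133.5, 133.9, 134.3, 134.4] 179 [133.8, 133.5, 134.7, 134.8] 182 [134.2, 134.2, 134.4, 134.9] 185 [134.1, 134.8, 135.3, 135.4] 188 [134.9, 135.4, 136.0, 136.1] 191 [135.4, 135.2, 135.8, 136.5] 194 [135.4, 135.9, 136.4, 136.5] 197 [136.3, 136.3, 136.5, 136.4] 200 [147.4, 141.8, 137.1, 137.1] 203 [151.3, 151.4, 139.5, 137.6] 206 [151.2, 151.9, 151.7, 147.2] 209 [151.6, 151.4, 152.8, 152.5] 212 [152.1, 151.9, 152.3, 153.3] 215 [152.7, 152.3, 152.9, 153.2] [219. 196. 292. 205.] yaw -0.3218361562255253
[293. 209. 217. 199.] yaw 2.805924686639457
[282. 175. 223. 168.] yaw 2.8222425681037278
[224. 166. 277. 172.] yaw -0.3207719630694289
red yaw -0.060004184802643655 green -1.590251767016276
```

View pics/w1c.png

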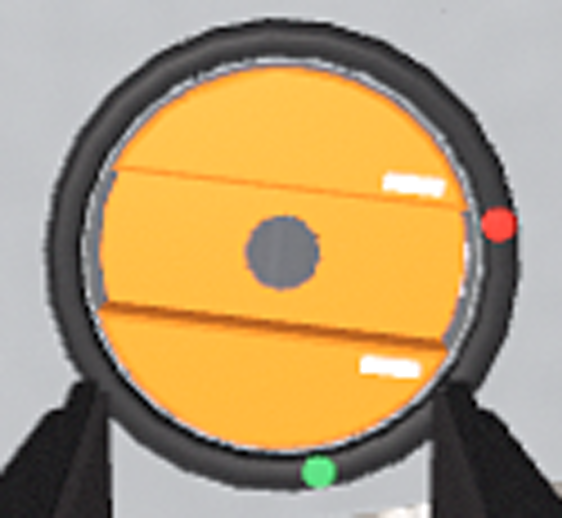

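Measured slot yaw is -0.325, the locked direction is about -1.61, and the slot is centred near (408,206,150). I'll enter the slot and press down with force feedback.

```bash
python3 - <<'E'
from h import *
from station import bot
q=quat(-.325)
bot.movel([408.2,206,250],q); bot.hold(.2)
f0=bot.get_obs()["ft_force"];print("f0",np.round(f0,2))
bot.movel([408.2,206,218],v=60)
for z in list(range(214,198,-3))+list(range(198,187,-1)):
    y=204.5+1.5*np.clip((z-195)/18,0,1)
    bot.movel([408.2,y,z],v=30); o=bot.get_obs(); f=o["ft_force"]-f0
    print(z,round(o["position"][2],1),np.round(f,2))
    if f[2]>9 or np.linalg.norm(f[:2])>10: break
print(o["time"])
E
```

```text
f0 [-0.91  0.21 -0.23]
214 214.1 [0.51 0.29 0.88]
211 211.0 [ 0.41 -0.9   0.86]
208 208.0 [ 2.14 -0.19  1.61]
205 205.0 [2.18 0.69 0.9 ]
202 202.0 [1.3  1.6  2.85]
199 199.0 [1.67 2.15 3.17]
198 198.1 [2.13 2.21 3.68]
197 197.1 [0.9  1.41 4.34]
196 196.0 [1.57 1.75 3.85]
195 195.0 [1.92 3.24 4.83]
194 194.1 [0.89 3.18 4.19]
193 193.1 [0.95 2.41 6.11]
192 192.2 [1.26 2.3  4.85]
191 191.3 [0.23 2.93 5.8 ]
190 190.6 [0.57 2.9  7.15]
189 190.4 [-1.71  1.43 11.54]
8.5417
```

It bottomed on the stop at TCP z of about 190.5, with the fingers on the slot floor. Next I'll turn in steps while watching torque.

```bash
python3 - <<'E'
from h import *
from station import bot
bot.movel([408.2,204.5,191],v=30)
t0=bot.get_obs()["ft_torque"];print(np.round(t0,3))
for yaw in [-.5,-.7,-.9,-1.1,-1.3,-1.45,-1.55,-1.6,-1.65,-1.7,-1.74,-1.78,-1.82,-1.86]:
    bot.movel([408.2,204.5,191],quat(yaw),v=40); bot.hold(.1); o=bot.get_obs()
    t=o["ft_torque"]-t0
    print(yaw,round(o["time"],2),np.round(o["position"],1),np.round(o["joint_pos"][5],2),np.round(o["ft_force"],1),np.round(t,3))
    if abs(t[2])>.6 or np.linalg.norm(o["ft_force"])>30: break
E
```

```text
[ 0.471  0.231 -0.067]
-0.5 9.22 [407.8 203.9 190.9] 0.85 [-1.8  0.7  7. ] [-0.418  0.234  0.077]
-0.7 9.67 [407.8 203.9 190.9] 1.05 [-1.1  0.3  6.5] [-0.316  0.212  0.103]
-0.9 10.12 [407.9 204.  190.9] 1.25 [-0.8 -0.4  6.5] [-0.262  0.122  0.07 ]
-1.1 10.57 [408.  204.1 191. ] 1.45 [-1.2  0.8  6.3] [-0.303  0.094  0.096]
-1.3 11.02 [408.2 204.1 191.1] 1.65 [-1.4  0.2  5.5] [-0.239  0.009  0.063]
-1.45 11.42 [408.3 204.1 191.2] 1.8 [0.6 0.7 6.5] [-0.27  -0.047  0.082]
-1.55 11.77 [408.3 204.1 191.2] 1.9 [0.6 0.6 5.6] [-0.288 -0.115  0.04 ]
-1.6 12.12 [408.2 204.1 191.2] 1.95 [-0.   0.5  6.9] [-0.223 -0.011  0.093]
-1.65 12.47 [408.3 204.  191.2] 2.0 [0.4 1.3 5.6] [-0.207 -0.06   0.031]
-1.7 12.82 [408.2 204.  191.2] 2.05 [-0.2 -0.2  6.5] [-0.278 -0.057  0.327]
-1.74 13.17 [408.2 204.  191.2] 2.08 [-0.5  1.1  6.6] [-0.326  0.009  1.399]
```

The torque rise at -1.7 marks the end stop. I'll ease back inside the play, withdraw and look.

```bash
python3 - <<'E'
from h import *
from station import bot
bot.movel([408.2,204.3,191],quat(-1.64),v=40)
bot.movel([408.2,204.3,215],v=40); bot.movel([408.2,204.3,330],v=120)
bot.hold(.5);o=bot.get_obs();c=bot.read_camera("wrist");print(o["time"],np.round(o["ft_force"],1))
W=np.eye(4);W[:3,:3]=R.from_quat(o["tcp_rot"]).as_matrix();W[:3,3]=o["position"];T=W@c["T_tool_cam"]
m=cv2.morphologyEx(orange(c["img"]),cv2.MORPH_CLOSE,np.ones((9,9)))
for b in blobs(m,800):
    (u,v),s,a=cv2.fitEllipse(b)
    for du,dv in((0,0),(0,-30),(0,30),(-30,0),(30,0)):
        p,r=ray(c,T,u+du,v+dv);print(np.round(p+r*c["z_map"][int(v+dv),int(u+du)],1))
cv2.imwrite("pics/w2.png",c["img"])
E
```

```text
15.775 [-0.4 -0.8 -0.7]
[406.8 203.4 120.5]
[437.7 201.3 134.4]
[381.2 205.2 134.6]
[408.5 232.4 119. ]
[404.5 174.4 119. ]
```

View pics/w2.png

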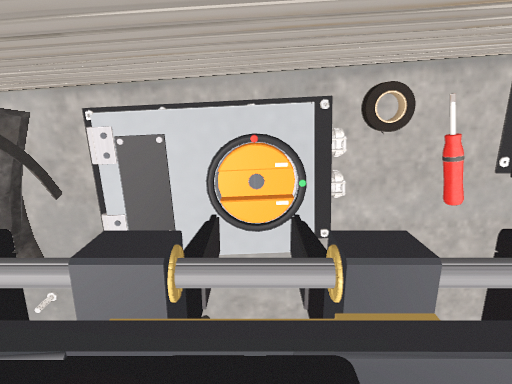

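The picture shows the slot level and pointing at the green dot (302,183). The head is flat at about 134 mm, so the hatch is shut and locked. The tape roll (388,106) and screwdriver (453,160) look undisturbed.

```bash
python3 -c "
from station import bot
print(bot.hand_in())"
```

```text
the job is handed in; nothing more can be done
None
```

The ajar hatch on the left unit is pressed shut and its fastener turned to the locked stop; the last wrist view shows the hatch flat and holding. The hand is clear at about 16 s, I saw no change to the screwdriver and tape roll, never went near the other unit, and handed the job in (no verdict was returned).

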